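# Dock the regulator carriage and shoot the locking bolt

### The job

Push the regulator's carriage along its channel until it has gone right through the stiff seal and sits firmly home against the back stop, then push the red-knobbed bolt across until it is fully shot through the keeper on the carriage, and let go. Feel your way: do not ram or force the carriage or the bolt (never press harder than 40 newtons), do not shoot the bolt before the carriage is home, and leave everything else on the table where it is.

Things in the scene. Friction and masses are not known exactly. Their poses are not given: they have to be found in the camera images.
- dock: blue dock fixed to the table: open-topped channel, floor x -175 to 90 mm and 12 mm high, inside width 94 mm, aluminium rails with tops 32 mm above the table, solid dark steel back stop (top 30 mm) at the +x end. Origin at table height, under the carriage's origin when that is home; x along the channel towards the back stop, y towards the side with the bolt, z up
- carriage: loose carriage, about 0.6 kg, in the channel (2 mm side play): grey plate 165 x 90 x 12 mm, x -95 to 70 mm, with an aluminium regulator on it (84 mm disc, axis at x = 15, top 131 mm up). Origin on its underside; axes as the dock's. Slides with 1 to 4 N, stays where left. Starts 35 to 60 mm short of home (x in the dock's frame negative, 0 at home, where the stop is rigid)
- push_plate (a point): middle of the top edge of the yellow upright push plate at the carriage's -x end, on its outer (-x) face; the plate is 70 mm wide, 10 mm thick, and rises 58 mm above the carriage's underside (70 mm above the table)
- keeper (a point): centre of the outer (+y) mouth of the keeper, a dark steel staple on the carriage: opening 15.6 mm wide along x, 10 mm deep along y (inner face 10 mm further to -y), bridge 42 to 48 mm above the carriage's underside. Axes as the carriage's
- bolt_tip (a point): centre of the bolt's tip; the bolt is a steel rod 12 mm across with a 5 mm taper to 8 mm, along the dock's y, 46 mm above the table; axes as the dock's. In line with the keeper when the carriage is home; with the carriage some 5 mm or more short, the tip runs into the staple's leg
- bolt_knob (a point): top centre of the bolt's upright red knob, 16 mm across, top 96 mm above the table, 67 mm behind the tip, moving with the bolt. It works between two steel straps (tops 58 mm above the table, at y 71 and 150 mm in the dock's frame) on a grey bracket (38 mm high, y 58 to 170 mm); above the straps its sides are free
- bolt (a joint): travel of the bolt in m towards the dock's -y: 0 drawn back, 0.040 fully shot (rigid end stop). About 4 N of friction; stays where left. Starts at 0 to 0.010. Fully shot, the tip stands 14 mm out of the keeper's inner face
- seal (a joint): travel in m along the dock's +x of the stiff brass seal sleeve (22 mm across, 48 mm above the table) at the back of the dock: 0 untouched, about 0.010 with the carriage home. The carriage meets it about 10 mm before home; it adds about 7 N of friction from there on and stays where pushed
- red_lever: bystander: red valve lever, 105 mm long, lying flat, 12 mm high; origin under its round hub
- brass_sleeve: bystander: brass sleeve standing upright, 30 mm across, 40 mm high; origin under its centre
- brass_ring: bystander: brass ring, 32 mm across, 10 mm high, lying flat; origin under its centre
- black_cap: bystander: black plastic cap, 38 mm across, 12 mm high; origin under its centre
- screwdriver: bystander: screwdriver lying on the table; origin at its underside
- wrench: bystander: steel wrench lying on the table; origin at its underside
- leak_spray: bystander: bottle with a red cap, 52 mm across, 150 mm tall, standing; origin under its centre
Things that resemble listed ones, but are neither listed nor needed, are in the scene too. Leave any pink look-alike of the carriage alone.

How it is judged:
By the outcome, as a careful person would: the job done as asked, in the order asked, and still so for the second after the job is handed in, with the robot touching nothing.
It also fails if it takes over 58 s, if anything falls off the work surface, if the arm or the gripper's body presses on something with over 40 N, if the wrist force passes 120 N, or if a joint passes its speed limit or range.

### The arm

A 6-joint arm with a two-finger parallel gripper is mounted at the origin on the work surface. World frame = base frame: x ahead of the robot, y to its left, z up, the work surface at z = 0. Lengths are in m, angles in rad, forces in N, time in s.
With the tool pointing down it reaches from about 0.225 to 0.725 m from the base axis. Payload 3.1 kg.
Tool frame: the origin (TCP) lies at the very end of the fingers, on their centre line; the grasp point (between the pads) lies 19 mm behind it (ctrl.pinch_z is the distance from the TCP to the grasp point, in m); z points along the fingers, x is the direction in which the jaws open and shut, and the axes are right-handed (so a half turn about z gives the same grasp; the last joint's range is limited). The gripper opens to 85 mm and grips with 20 to 120 N. Pads are 22 mm wide; open, the fingers measure 114 mm over their backs; the gripper's body (76 mm by 85 mm) begins 54 mm behind the grasp point. The pads swing forward as they close: fully open they stand 13 mm farther back than shut.
Start: joints at [-0.128, 0.048, 0.099, 1.622, 0, 1.443], TCP at [0.525, -0, 0.231] pointing down, gripper open.
Joint ranges: [-2.91, 2.91], [-0.99, 1.94], [-1.21, 1.42], [-2.12, 2.29], [-1.49, 1.47], [-3.14, 3.14]. Speed limits (rad/s): [2.79, 2.79, 3.14, 3.14, 3.14, 3.14].

### API

Orientations are given as a unit quaternion [x, y, z, w].
In Python, from cell import status, cams, order, ctrl gives the robot as it stands.
- The arm moves only by the tool send_rows, never from a script. Its argument "moves" is a list of rows, each a list of 2 entries, a list of its own where there are three numbers: the shift along the tool's x, y, z in mm, then the turn, a rotation vector about the tool's x, y, z in rad. In form: [[[x, y, z], [wx, wy, wz]], ...]. A call has 1 to 12 rows; each row is the pose to reach, as a shift and turn from the pose commanded when the call began, along the tool's axes at that moment; what a row does not reach only later rows make up. A row lasts 1/12 s, in which the tool goes at most 41.7 mm and 7.16 degrees, less where a joint would pass 70% of its speed; a pose out of reach is approached as far as the arm can. A call with a gripper value outside its range is refused whole. "jaw" is the opening, from 0 (shut) to 1 (fully open), set as the call begins (left out, the last holds). The fingers move at their own pace and stop on an object; "newtons" is the grip in N (left out, the last holds). Time passes only in rows, so rows that repeat a pose let the fingers close. It gives the time, the measured TCP pose, the force and the opening at its end, in the units of the state.
- status.get_obs(): the state, without advancing time (a new reading comes with each control period).
- cams.read_camera(name): name is "scene" or "side" or "wrist"; returns the picture (480x640x3 uint8, blue, green, red); there is no depth.
- cams.camera_model(name): a dict with "fx", "fy", "cx", "cy" (pixels), "rvec" (rotation vector, rad) and "tvec" (3), from world to camera coordinates, as OpenCV has them. Camera axes: x right, y down, z forward; pixel columns grow to the right and rows downward; lengths in m; the calibration is good to about 2 mm. A picture is of the moment at which its call begins: read the wrist's pose just before it. camera_model takes no time and is no camera call; for the wrist camera it gives the pose at the moment of the call.
- order.sign_off(): hands the job in, once; it reports no verdict.
Trained networks look in the newest picture that a camera, given by its name, has taken for a name from the list of things; names that differ only in an ending like _2 or _b are one class to them, and where a whole thing is asked for, a point or a joint stands for the part that bears it (a point fixed in the world has none). Each returns a list of dicts, best first, with "score" (0 to 1); they miss things now and then, are a little off and sometimes report something else, mostly with a low value. They report only what shows in the picture. A call takes as long as a camera call. They do not tell look-alikes from the thing itself.
- cams.silhouettes(thing, camera): "mask" (480x640 bool, what is visible of it) and "extent" ([left, top, width, height] in pixels, round what is visible of it).
- cams.spot_point(thing, camera): "centre" ([row, column] in pixels: a listed point, or the origin of a listed thing).
The state is a dict: "t": time; "joints": joint angles; "joint_vel": joint speeds; "joint_torque": joint torques, N m; "tcp_pos": TCP position; "ee_rot": TCP orientation; "ft_force": force on the tool from outside, world axes, zero at the start; "ft_torque": the same for the moment, N m; "opening": opening from 0.0 (shut) to 1.0 (fully open).
Only numpy, scipy, OpenCV 4.12 (cv2) and the standard library are available. Lean on these libraries where they do the work, as an engineer would, in place of code of your own. Each camera call takes 0.05 s, during which the arm holds its last target. There are 200 camera calls.

## Working session

There is one attempt and no reset: what is moved stays moved. The work goes in short steps, Python scripts to look and compute and a tool call to move; the robot and the scene stay as the last step left them, time stands still between calls to the robot, and variables do not carry over. Pictures are saved under pics/ and viewed, about 8 in all and at most 12, crops included, and the job is handed in when it is done.

Besides the shell and the picture viewer there is one more tool, called after "Call:" as name([rows], argument=value, ...), one row to a line, values as JSON. send_rows: Moves the arm, as the interface text tells. Its arguments: {"type":"object","properties":{"moves":{"type":"array","items":{"type":"array"}},"jaw":{"type":"number"},"newtons":{"type":"number"}},"required":["moves"]}

```bash
mkdir -p pics; cat > h.py <<'E'
import numpy as np, cv2
from scipy.spatial.transform import Rotation as R
from cell import status, cams, order, ctrl
def P(m):
    K=np.array([[m['fx'],0,m['cx']],[0,m['fy'],m['cy']],[0,0,1]]);Rm=cv2.Rodrigues(np.array(m['rvec'],float))[0]
    return K,Rm,np.array(m['tvec'],float).reshape(3)
def onz(m,rc,z):
    K,Rm,t=P(m);d=Rm.T@np.linalg.solve(K,[rc[1],rc[0],1]);c=-Rm.T@t
    return c+d*(z-c[2])/d[2]
def tri(obs):
    A=[]
    for m,rc in obs:
        K,Rm,t=P(m);M=K@np.c_[Rm,t];A+=[rc[1]*M[2]-M[0],rc[0]*M[2]-M[1]]
    v=np.linalg.svd(np.array(A))[2][-1];return v[:3]/v[3]
def px(m,p):
    K,Rm,t=P(m);q=K@(Rm@np.array(p)+t);return q[:2]/q[2]
E
python3 - <<'E'
from h import *
for c in ['scene','side']:
    im=cams.read_camera(c);cv2.imwrite(f'pics/{c}0.png',im)
    for n in ['push_plate','keeper','bolt_tip','bolt_knob','dock','carriage','seal']:
        z={'push_plate':.07,'keeper':.046,'bolt_tip':.046,'bolt_knob':.096,'dock':0,'carriage':.012,'seal':.048}[n]
        try:
            for d in cams.spot_point(n,c)[:3]: print(c,n,round(d['score'],2),np.round(d['centre']),onz(cams.camera_model(c),d['centre'],z).round(3))
        except Exception as e: print(n,e)
print(status.get_obs())
E
```

```text
scene push_plate 0.97 [226. 309.] [0.433 0.011 0.07 ]
scene push_plate 0.83 [236. 163.] [ 0.206 -0.2    0.07 ]
scene push_plate 0.75 [298. 214.] [ 0.426 -0.274  0.07 ]
scene keeper 0.96 [285. 222.] [ 0.393 -0.221  0.046]
scene keeper 0.87 [233. 280.] [ 0.377 -0.019  0.046]
scene keeper 0.72 [253. 368.] [0.572 0.034 0.046]
scene bolt_tip 0.31 [273. 423.] [0.696 0.043 0.046]
scene bolt_knob 0.57 [224. 404.] [0.612 0.11  0.096]
scene dock 0.56 [294. 389.] [ 0.651 -0.006  0.   ]
scene carriage 0.98 [231. 283.] [0.347 0.026 0.012]
scene carriage 0.91 [282. 373.] [ 0.611 -0.006  0.012]
scene carriage 0.79 [285. 153.] [ 0.251 -0.277  0.012]
seal it knows: black_cap, bolt_knob, bolt_tip, brass_ring, brass_sleeve, carriage, dock, keeper, leak_spray, push_plate, red_lever, screwdriver, wrench
side push_plate 0.95 [204. 381.] [ 0.407 -0.263  0.07 ]
side push_plate 0.86 [244. 314.] [ 0.511 -0.021  0.07 ]
side push_plate 0.75 [264. 338.] [0.419 0.021 0.07 ]
side keeper 0.87 [271. 362.] [ 0.359 -0.005  0.046]
side keeper 0.78 [255. 288.] [0.568 0.029 0.046]
side keeper 0.66 [224. 377.] [ 0.391 -0.
[... 584 characters left out ...]
oints': array([-1.27793882e-01,  4.79472450e-02,  9.92620614e-02,  1.62200248e+00,
        8.47336130e-06,  1.44302409e+00]), 'joint_vel': array([ 2.37840304e-03, -7.58864663e-04, -6.43384249e-05,  2.33996676e-03,
        1.69752700e-05, -1.38558295e-03]), 'joint_torque': array([ 9.72255475e-04, -3.38497174e+01,  3.20055306e+01,  4.94171254e-04,
       -6.58924750e-05,  1.26000791e-05]), 'tcp_pos': array([ 5.25015118e-01, -8.64689232e-06,  2.31370190e-01]), 'ee_rot': array([ 9.99999998e-01, -1.08200767e-05,  5.44298590e-05,  2.72181213e-06]), 'ft_force': array([-0.4120871 ,  0.21332567, -0.61226141]), 'ft_torque': array([-0.03753144,  0.01171433, -0.03671967]), 'opening': 0.9949917546499645}
```

View pics/scene0.png

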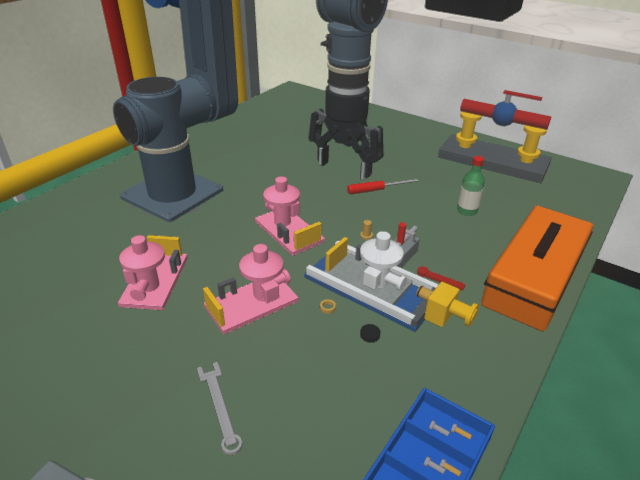

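View pics/side0.png

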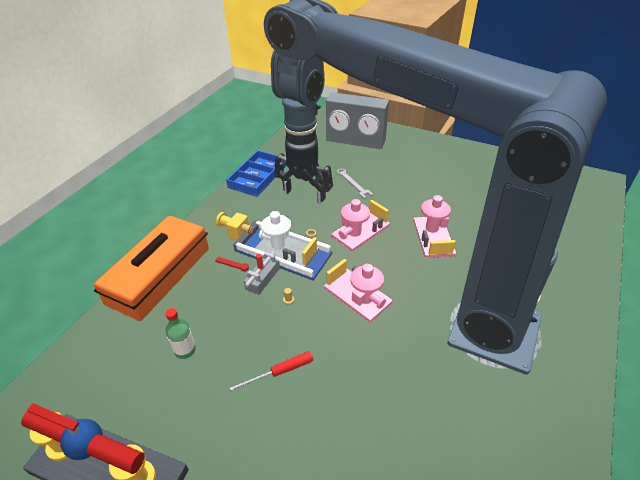

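The listed carriage is the grey one in the blue dock (scene ~(383,270), side ~(280,240)). The three pink ones (scene (283,215), (150,270), (255,285)) are look-alikes. Next is a close wrist view to get the dock's yaw.

```bash
python3 - <<'E'
from h import *
m=cams.camera_model('wrist');im=cams.read_camera('wrist');cv2.imwrite('pics/w0.png',im)
K,Rm,t=P(m);print('cam',(-Rm.T@t).round(3),Rm.round(2).tolist())
for n,z in dict(push_plate=.07,keeper=.046,bolt_tip=.046,bolt_knob=.096,dock=0,carriage=.012).items():
    for d in cams.spot_point(n,'wrist')[:2]: print(n,round(d['score'],2),np.round(d['centre']),onz(m,d['centre'],z).round(4))
E
```

```text
cam [0.526 0.069 0.375] [[1.0, 0.0, -0.0], [0.0, -0.96, 0.27], [-0.0, -0.27, -0.96]]
push_plate 0.79 [228. 309.] [ 0.5169 -0.0102  0.07  ]
push_plate 0.79 [188. 204.] [0.4342 0.022  0.07  ]
keeper 0.61 [211. 146.] [ 0.3759 -0.0012  0.046 ]
keeper 0.58 [174. 370.] [0.5675 0.0308 0.046 ]
bolt_tip 0.65 [ 63. 448.] [0.6253 0.1164 0.046 ]
bolt_tip 0.58 [163. 421.] [0.6098 0.0394 0.046 ]
bolt_knob 0.65 [ 65. 453.] [0.6136 0.1077 0.096 ]
carriage 0.94 [364. 249.] [ 0.4499 -0.1746  0.012 ]
carriage 0.71 [147. 122.] [0.3458 0.0509 0.012 ]
```

View pics/w0.png

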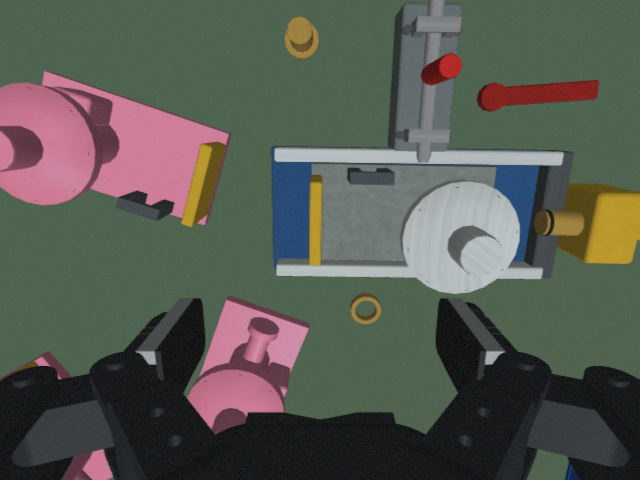

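The wrist view shows the grey carriage's yellow plate at px (316,220), keeper at (370,176), bolt tip at (423,157), red knob at (453,65) and seal at (545,222). The dock is turned only slightly. I'll work out its yaw and the targets.

```bash
python3 - <<'E'
from h import *
m=cams.camera_model('wrist')
g=lambda c,r,z:onz(m,(r,c),z)
for a,b,z in [((275,148),(563,153),.032),((277,276),(543,278),.032),((275,162),(562,166),.032)]:
    p,q=g(*a,z),g(*b,z);print(p.round(4),q.round(4),'yaw',np.degrees(np.arctan2(q[1]-p[1],q[0]-p[0])).round(2))
p,q=g(316,264,.07),g(316,177,.07);print('plate top',p.round(4),q.round(4))
print('knob top',g(451,66,.096).round(4),'tip',g(423,160,.046).round(4),'rod back',g(436,5,.046).round(4))
print('stop inner face top', g(541,220,.03).round(4),'keeper edges',g(347,176,.06).round(4),g(395,176,.06).round(4))
mm=[cams.camera_model(c) for c in('scene','side','wrist')]
print('tri plate',tri([(mm[1],(244,314)),(mm[2],(228,309))]).round(4),'knob',tri([(mm[0],(224,404)),(mm[1],(257,256)),(mm[2],(65,453))]).round(4),'keeper',tri(list(zip(mm,[(253,368),(255,288),(174,370)]))).round(4))
E
```

```text
[0.4868 0.0511 0.032 ] [0.7347 0.047  0.032 ] yaw -0.96
[ 0.4851 -0.0663  0.032 ] [ 0.7353 -0.0683  0.032 ] yaw -0.45
[0.4865 0.0393 0.032 ] [0.7357 0.0359 0.032 ] yaw -0.78
plate top [ 0.5222 -0.0407  0.07  ] [0.5224 0.031  0.07  ]
knob top [0.6121 0.1074 0.096 ] tip [0.6109 0.0421 0.046 ] rod back [0.6125 0.1567 0.046 ]
stop inner face top [ 0.726  -0.0127  0.03  ] keeper edges [0.5472 0.0306 0.06  ] [0.5857 0.0306 0.06  ]
tri plate [ 0.512  -0.013   0.0741] knob [0.6137 0.11   0.0944] keeper [0.5699 0.0313 0.047 ]
```

Call:
send_rows([
  [[-15, 3, 5], [0, 0, 0.014]],
  [[-43, 10, 10], [0, 0, 0.014]],
  [[-43, 10, 20], [0, 0, 0.014]],
  [[-43, 10, 50], [0, 0, 0.014]],
  [[-43, 10, 80], [0, 0, 0.014]],
  [[-43, 10, 110], [0, 0, 0.014]],
  [[-43, 10, 135], [0, 0, 0.014]],
  [[-43, 10, 155], [0, 0, 0.014]],
  [[-43, 10, 170], [0, 0, 0.014]],
  [[-43, 10, 182], [0, 0, 0.014]],
  [[-43, 10, 190], [0, 0, 0.014]],
  [[-43, 10, 190], [0, 0, 0.014]],
], jaw=0, newtons=40)

```text
t: 2.05
tcp_pos: [0.4807, -0.0098, 0.0395]
ee_rot: [1.0, -0.007, -0.002, -0.0]
ft_force: [-0.5, -0.2, 0.2]
opening: 0.002
```

Call:
send_rows([
  [[2, 0, 0], [0, 0, 0]],
  [[4, 0, 0], [0, 0, 0]],
  [[6, 0, 0], [0, 0, 0]],
  [[8, 0, 0], [0, 0, 0]],
  [[10, 0, 0], [0, 0, 0]],
  [[12, 0, 0], [0, 0, 0]],
  [[14, 0, 0], [0, 0, 0]],
  [[16, 0, 0], [0, 0, 0]],
  [[18, 0, 0], [0, 0, 0]],
  [[20, 0, 0], [0, 0, 0]],
  [[22, 0, 0], [0, 0, 0]],
  [[24, 0, 0], [0, 0, 0]],
])

```text
t: 3.05
tcp_pos: [0.505, -0.0103, 0.041]
ee_rot: [1.0, -0.007, -0.001, -0.0]
ft_force: [-3.2, 0.1, 1.8]
opening: -0.002
```

Call:
send_rows([
  [[2, 0, 0], [0, 0, 0]],
  [[4, 0, 0], [0, 0, 0]],
  [[6, 0, 0], [0, 0, 0]],
  [[8, 0, 0], [0, 0, 0]],
  [[10, 0, 0], [0, 0, 0]],
  [[12, 0, 0], [0, 0, 0]],
  [[14, 0, 0], [0, 0, 0]],
  [[16, 0, 0], [0, 0, 0]],
  [[18, 0, 0], [0, 0, 0]],
  [[20, 0, 0], [0, 0, 0]],
])

```text
t: 3.88
tcp_pos: [0.5262, -0.0106, 0.0413]
ee_rot: [1.0, -0.007, -0.0, -0.0]
ft_force: [-2.5, 0.7, -2.1]
opening: -0.001
```

```bash
python3 - <<'E'
from h import *
m=cams.camera_model('wrist');im=cams.read_camera('wrist');cv2.imwrite('pics/w1.png',im)
print(status.get_obs()['ft_force'])
for n,z in dict(push_plate=.07,keeper=.046,bolt_tip=.046,bolt_knob=.096).items():
    for d in cams.spot_point(n,'wrist')[:3]: print(n,round(d['score'],2),np.round(d['centre']),onz(m,d['centre'],z).round(4))
E
```

```text
[-1.09701304  0.28848303 -1.40521335]
push_plate 0.9 [247.  31.] [0.4382 0.0236 0.07  ]
push_plate 0.57 [336. 368.] [ 0.5424 -0.0086  0.07  ]
bolt_tip 0.57 [177. 556.] [0.611  0.0398 0.046 ]
```

View pics/w1.png

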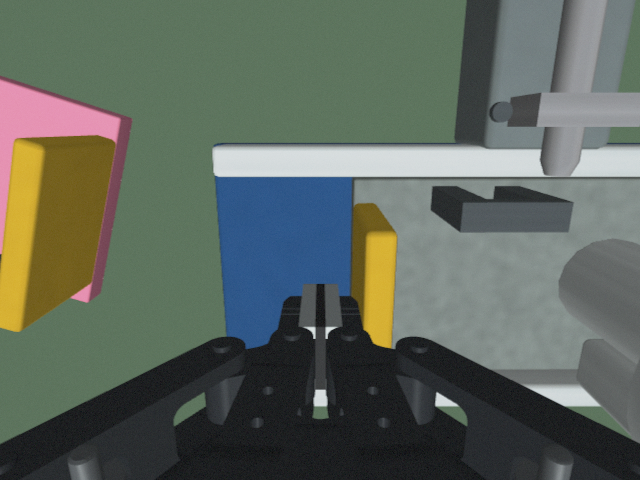

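The finger is on the yellow plate (px (370,280)), and the staple at (500,208) is still short of the bolt tip at (560,175). Forces are low, so I keep pushing.

Call:
send_rows([
  [[1, 0, 0], [0, 0, 0]],
  [[2, 0, 0], [0, 0, 0]],
  [[3, 0, 0], [0, 0, 0]],
  [[4, 0, 0], [0, 0, 0]],
  [[5, 0, 0], [0, 0, 0]],
  [[6, 0, 0], [0, 0, 0]],
  [[7, 0, 0], [0, 0, 0]],
  [[8, 0, 0], [0, 0, 0]],
])

```text
t: 4.8
tcp_pos: [0.534, -0.0107, 0.0413]
ee_rot: [1.0, -0.007, -0.0, 0.0]
ft_force: [-2.5, -0.1, 0.1]
opening: 0.002
```

Call:
send_rows([
  [[1, 0, 0], [0, 0, 0]],
  [[2, 0, 0], [0, 0, 0]],
  [[3, 0, 0], [0, 0, 0]],
  [[4, 0, 0], [0, 0, 0]],
])

```text
t: 5.13
tcp_pos: [0.5354, -0.0107, 0.0408]
ee_rot: [1.0, -0.007, -0.003, 0.0]
ft_force: [-10.6, -0.5, 4.8]
opening: 0.003
```

Call:
send_rows([
  [[1, 0, 0], [0, 0, 0]],
  [[2, 0, 0], [0, 0, 0]],
  [[3, 0, 0], [0, 0, 0]],
  [[4, 0, 0], [0, 0, 0]],
])

```text
t: 5.47
tcp_pos: [0.5376, -0.0106, 0.0405]
ee_rot: [1.0, -0.007, -0.005, -0.0]
ft_force: [-11.5, 0.5, 6.2]
opening: -0.004
```

Call:
send_rows([
  [[1, 0, 0], [0, 0, 0]],
  [[2, 0, 0], [0, 0, 0]],
  [[3, 0, 0], [0, 0, 0]],
])

```text
t: 5.72
tcp_pos: [0.5406, -0.0106, 0.0405]
ee_rot: [1.0, -0.007, -0.005, -0.0]
ft_force: [-12.1, -0.0, 6.9]
opening: 0.002
```

Call:
send_rows([
  [[0.7, 0, 0], [0, 0, 0]],
  [[1.5, 0, 0], [0, 0, 0]],
  [[1.5, 0, 0], [0, 0, 0]],
])

```text
t: 5.97
tcp_pos: [0.5423, -0.0106, 0.0405]
ee_rot: [1.0, -0.007, -0.004, -0.0]
ft_force: [-11.2, -0.6, 5.2]
opening: -0.002
```

Call:
send_rows([
  [[0.7, 0, 0], [0, 0, 0]],
  [[1.5, 0, 0], [0, 0, 0]],
])

```text
t: 6.13
tcp_pos: [0.5436, -0.0106, 0.0405]
ee_rot: [1.0, -0.007, -0.005, -0.0]
ft_force: [-11.3, 0.6, 6.9]
opening: 0.007
```

Call:
send_rows([
  [[0.7, 0, 0], [0, 0, 0]],
  [[1.4, 0, 0], [0, 0, 0]],
])

```text
t: 6.3
tcp_pos: [0.545, -0.0106, 0.0405]
ee_rot: [1.0, -0.007, -0.005, -0.0]
ft_force: [-12.9, 0.9, 6.4]
opening: -0.001
```

Call:
send_rows([
  [[0.5, 0, 0], [0, 0, 0]],
  [[1, 0, 0], [0, 0, 0]],
])

```text
t: 6.47
tcp_pos: [0.5453, -0.0106, 0.0405]
ee_rot: [1.0, -0.007, -0.005, -0.0]
ft_force: [-14.4, -0.2, 9.1]
opening: -0.005
```

Force is rising and motion has slowed, which suggests the stop. I press a little further to confirm.

Call:
send_rows([
  [[0.5, 0, 0], [0, 0, 0]],
  [[1, 0, 0], [0, 0, 0]],
  [[1, 0, 0], [0, 0, 0]],
])

```text
t: 6.72
tcp_pos: [0.5452, -0.0106, 0.0402]
ee_rot: [1.0, -0.007, -0.007, -0.0]
ft_force: [-14.9, 0.3, 9.4]
opening: 0.001
```

Call:
send_rows([
  [[0.5, 0, 0], [0, 0, 0]],
  [[1, 0, 0], [0, 0, 0]],
  [[1, 0, 0], [0, 0, 0]],
])

```text
t: 6.97
tcp_pos: [0.5452, -0.0106, 0.0401]
ee_rot: [1.0, -0.007, -0.008, -0.0]
ft_force: [-17.9, 0.7, 10.4]
opening: -0.002
```

Call:
send_rows([
  [[0.7, 0, 0], [0, 0, 0]],
  [[1.4, 0, 0], [0, 0, 0]],
  [[2, 0, 0], [0, 0, 0]],
  [[2, 0, 0], [0, 0, 0]],
])

```text
t: 7.3
tcp_pos: [0.5452, -0.0105, 0.0396]
ee_rot: [1.0, -0.007, -0.01, -0.0]
ft_force: [-22.1, 0.2, 12.1]
opening: -0.004
```

```bash
python3 - <<'E'
from h import *
m=cams.camera_model('wrist');im=cams.read_camera('wrist');cv2.imwrite('pics/w2.png',im)
print(status.get_obs()['ft_force'])
E
```

```text
[-21.07249896  -0.02576985  11.06894465]
```

View pics/w2.png

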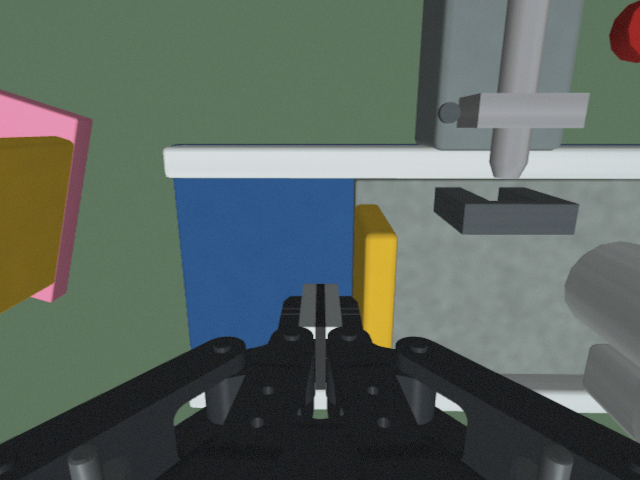

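```bash
python3 - <<'E'
from h import *
m=cams.camera_model('wrist')
g=lambda c,r,z:onz(m,(r,c),z).round(4)
print('keeper top outer edge',g(434,188,.06),g(550,190,.06),'inner',g(462,205,.06),g(577,205,.06),'tip',g(510,177,.046),'rod',g(515,130,.046))
E
```

```text
keeper top outer edge [0.5827 0.0391 0.06  ] [0.6189 0.0381 0.06  ] inner [0.5919 0.0336 0.06  ] [0.628  0.0332 0.06  ] tip [0.6124 0.0405 0.046 ] rod [0.6122 0.0562 0.046 ]
```

Plate face plus the 165 mm carriage length gives about 0.726, which matches the measured stop face. The seal contact was about 10 mm back, and the carriage took a rigid 22 N. So it is home. I retreat and look from above the bolt.

Call:
send_rows([
  [[-3, 0, 0], [0, 0, 0]],
  [[-8, 0, 0], [0, 0, 0]],
  [[-20, 0, 0], [0, 0, 0]],
  [[-20, 0, -20], [0, 0, 0]],
  [[-20, 0, -55], [0, 0, 0]],
  [[-20, 0, -90], [0, 0, 0]],
  [[-20, 0, -125], [0, 0, 0]],
  [[-20, 0, -155], [0, 0, 0]],
  [[0, -20, -165], [0, 0, 0]],
  [[20, -45, -165], [0, 0, 0]],
  [[40, -55, -165], [0, 0, 0]],
  [[40, -55, -165], [0, 0, 0]],
])

```text
t: 8.35
tcp_pos: [0.5996, 0.0456, 0.206]
ee_rot: [1.0, -0.006, 0.003, -0.001]
ft_force: [0.0, -0.4, -0.7]
opening: 0.003
```

```bash
python3 - <<'E'
from h import *
m=cams.camera_model('wrist');im=cams.read_camera('wrist');cv2.imwrite('pics/w3.png',im)
print(status.get_obs()['ft_force'],status.get_obs()['tcp_pos'])
for n,z in dict(push_plate=.07,keeper=.046,bolt_tip=.046,bolt_knob=.096).items():
    for d in cams.spot_point(n,'wrist')[:3]: print(n,round(d['score'],2),np.round(d['centre']),onz(m,d['centre'],z).round(4))
E
```

```text
[ 1.1513618  -0.14969606  0.01727848] [0.59751556 0.04449046 0.20576946]
push_plate 0.65 [254. 100.] [0.4352 0.024  0.07  ]
push_plate 0.62 [224. 333.] [0.6105 0.0454 0.07  ]
push_plate 0.56 [294. 270.] [ 0.561  -0.0099  0.07  ]
keeper 0.96 [231. 332.] [0.6108 0.0334 0.046 ]
keeper 0.76 [274.  49.] [3.762e-01 1.000e-04 4.600e-02]
bolt_tip 0.85 [223. 332.] [0.6105 0.0405 0.046 ]
bolt_knob 0.62 [136. 337.] [0.6122 0.1086 0.096 ]
```

View pics/w3.png

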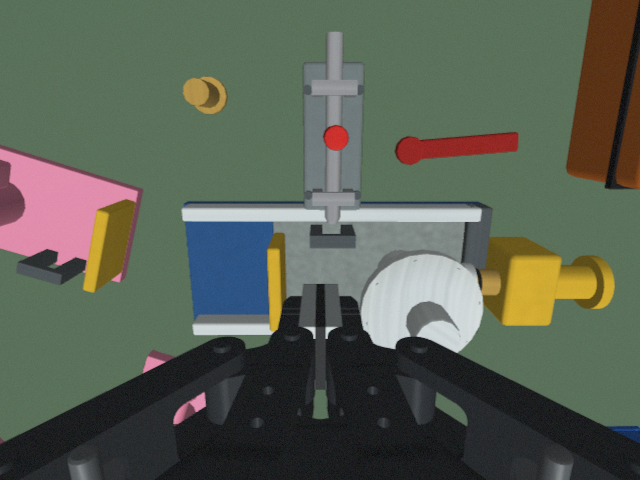

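From above, the keeper (332,231) and bolt tip (332,223) line up in x (0.6108 / 0.6105), and the carriage's end is against the dark stop. The knob is at (336,137), at (0.612, 0.109). I go behind it.

Call:
send_rows([
  [[5, -20, 0], [0, 0, 0]],
  [[12, -50, 0], [0, 0, 0]],
  [[14, -80, 0], [0, 0, 0]],
  [[14, -100, 10], [0, 0, 0]],
  [[14, -106, 30], [0, 0, 0]],
  [[14, -106, 60], [0, 0, 0]],
  [[14, -106, 85], [0, 0, 0]],
  [[14, -106, 105], [0, 0, 0]],
  [[14, -106, 120], [0, 0, 0]],
  [[14, -106, 132], [0, 0, 0]],
  [[14, -106, 137], [0, 0, 0]],
  [[14, -106, 137], [0, 0, 0]],
])

```text
t: 9.6
tcp_pos: [0.6095, 0.1486, 0.0681]
ee_rot: [1.0, -0.007, -0.001, 0.0]
ft_force: [-0.4, 0.3, -0.4]
opening: -0.004
```

Call:
send_rows([
  [[0, 2, 0], [0, 0, 0]],
  [[0, 4, 0], [0, 0, 0]],
  [[0, 6, 0], [0, 0, 0]],
  [[0, 8, 0], [0, 0, 0]],
  [[0, 10, 0], [0, 0, 0]],
  [[0, 12, 0], [0, 0, 0]],
  [[0, 14, 0], [0, 0, 0]],
  [[0, 16, 0], [0, 0, 0]],
  [[0, 18, 0], [0, 0, 0]],
  [[0, 20, 0], [0, 0, 0]],
])

```text
t: 10.43
tcp_pos: [0.6103, 0.129, 0.0692]
ee_rot: [1.0, -0.007, -0.0, -0.0]
ft_force: [-0.7, -1.0, 0.1]
opening: 0.002
```

Call:
send_rows([
  [[0, 1.5, 0], [0, 0, 0]],
  [[0, 3, 0], [0, 0, 0]],
  [[0, 4.5, 0], [0, 0, 0]],
  [[0, 6, 0], [0, 0, 0]],
  [[0, 7.5, 0], [0, 0, 0]],
])

```text
t: 10.85
tcp_pos: [0.6102, 0.1227, 0.0693]
ee_rot: [1.0, -0.007, 0.0, -0.001]
ft_force: [0.1, 4.3, -0.2]
opening: 0.0
```

Call:
send_rows([
  [[0, 1, 0], [0, 0, 0]],
  [[0, 2, 0], [0, 0, 0]],
  [[0, 3, 0], [0, 0, 0]],
  [[0, 4, 0], [0, 0, 0]],
])

```text
t: 11.18
tcp_pos: [0.6101, 0.1178, 0.0693]
ee_rot: [1.0, -0.007, -0.0, -0.0]
ft_force: [0.9, 3.8, -1.2]
opening: 0.003
```

Call:
send_rows([
  [[0, 1, 0], [0, 0, 0]],
  [[0, 2, 0], [0, 0, 0]],
  [[0, 3, 0], [0, 0, 0]],
  [[0, 4, 0], [0, 0, 0]],
  [[0, 5, 0], [0, 0, 0]],
])

```text
t: 11.6
tcp_pos: [0.6101, 0.1126, 0.0693]
ee_rot: [1.0, -0.007, -0.0, -0.0]
ft_force: [-0.4, 5.0, -0.2]
opening: -0.001
```

Call:
send_rows([
  [[0, 1, 0], [0, 0, 0]],
  [[0, 2, 0], [0, 0, 0]],
  [[0, 3, 0], [0, 0, 0]],
  [[0, 4, 0], [0, 0, 0]],
  [[0, 5, 0], [0, 0, 0]],
])

```text
t: 12.02
tcp_pos: [0.61, 0.1076, 0.0693]
ee_rot: [1.0, -0.007, -0.0, 0.0]
ft_force: [0.9, 3.8, -0.9]
opening: -0.001
```

Call:
send_rows([
  [[0, 1, 0], [0, 0, 0]],
  [[0, 2, 0], [0, 0, 0]],
  [[0, 3, 0], [0, 0, 0]],
  [[0, 4, 0], [0, 0, 0]],
])

```text
t: 12.35
tcp_pos: [0.61, 0.1036, 0.0693]
ee_rot: [1.0, -0.007, -0.0, 0.0]
ft_force: [0.4, 4.4, -0.5]
opening: 0.003
```

Call:
send_rows([
  [[0, 1, 0], [0, 0, 0]],
  [[0, 2, 0], [0, 0, 0]],
  [[0, 3, 0], [0, 0, 0]],
  [[0, 4, 0], [0, 0, 0]],
])

```text
t: 12.68
tcp_pos: [0.6099, 0.0996, 0.0693]
ee_rot: [1.0, -0.007, -0.0, 0.0]
ft_force: [-0.1, 4.5, -1.0]
opening: 0.004
```

Call:
send_rows([
  [[0, 0.7, 0], [0, 0, 0]],
  [[0, 1.4, 0], [0, 0, 0]],
  [[0, 2, 0], [0, 0, 0]],
])

```text
t: 12.93
tcp_pos: [0.6099, 0.0976, 0.0693]
ee_rot: [1.0, -0.007, -0.0, 0.0]
ft_force: [-0.2, 4.2, -1.1]
opening: 0.004
```

Call:
send_rows([
  [[0, 0.7, 0], [0, 0, 0]],
  [[0, 1.4, 0], [0, 0, 0]],
  [[0, 2, 0], [0, 0, 0]],
])

```text
t: 13.18
tcp_pos: [0.6099, 0.0956, 0.0693]
ee_rot: [1.0, -0.007, -0.0, 0.0]
ft_force: [0.5, 4.3, -1.3]
opening: -0.003
```

Call:
send_rows([
  [[0, 0.7, 0], [0, 0, 0]],
  [[0, 1.4, 0], [0, 0, 0]],
  [[0, 2, 0], [0, 0, 0]],
])

```text
t: 13.43
tcp_pos: [0.6098, 0.0948, 0.0693]
ee_rot: [1.0, -0.007, -0.0, -0.001]
ft_force: [0.3, 7.7, -1.9]
opening: 0.001
```

Force is now rising near the expected end (travel about 30 mm). I press on to confirm the end stop.

Call:
send_rows([
  [[0, 0.7, 0], [0, 0, 0]],
  [[0, 1.4, 0], [0, 0, 0]],
  [[0, 1.4, 0], [0, 0, 0]],
])

```text
t: 13.68
tcp_pos: [0.6098, 0.0948, 0.0694]
ee_rot: [1.0, -0.006, 0.0, -0.003]
ft_force: [0.5, 8.7, -0.7]
opening: -0.002
```

Call:
send_rows([
  [[0, 0.7, 0], [0, 0, 0]],
  [[0, 1.4, 0], [0, 0, 0]],
  [[0, 1.4, 0], [0, 0, 0]],
])

```text
t: 13.93
tcp_pos: [0.6098, 0.0947, 0.0694]
ee_rot: [1.0, -0.006, 0.0, -0.004]
ft_force: [1.5, 11.2, -2.1]
opening: -0.003
```

Call:
send_rows([
  [[0, 0.7, 0], [0, 0, 0]],
  [[0, 1.4, 0], [0, 0, 0]],
  [[0, 1.4, 0], [0, 0, 0]],
])

```text
t: 14.18
tcp_pos: [0.6098, 0.0947, 0.0694]
ee_rot: [1.0, -0.005, 0.0, -0.005]
ft_force: [0.1, 14.5, -2.2]
opening: -0.0
```

The bolt is rigidly stopped at 14.5 N with no motion. I withdraw and check.

Call:
send_rows([
  [[0, -3, 0], [0, 0, 0]],
  [[0, -9, 0], [0, 0, 0]],
  [[0, -22, 0], [0, 0, 0]],
  [[0, -30, 0], [0, 0, 0]],
  [[0, -30, -20], [0, 0, 0]],
  [[0, -30, -50], [0, 0, 0]],
  [[0, -30, -90], [0, 0, 0]],
  [[0, -30, -120], [0, 0, 0]],
  [[0, -5, -140], [0, 0, 0]],
  [[0, 25, -140], [0, 0, 0]],
  [[0, 50, -140], [0, 0, 0]],
  [[0, 50, -140], [0, 0, 0]],
])

```text
t: 15.18
tcp_pos: [0.6098, 0.0349, 0.2106]
ee_rot: [1.0, -0.009, 0.001, 0.002]
ft_force: [-0.1, 0.2, -0.3]
opening: -0.002
```

```bash
python3 - <<'E'
from h import *
m=cams.camera_model('wrist');im=cams.read_camera('wrist')
s=cams.read_camera('scene');cv2.imwrite('pics/s4.png',np.hstack([im[100:400,100:540],cv2.resize(s[190:340,270:450],(360,300))]))
print(status.get_obs()['ft_force'],status.get_obs()['tcp_pos'])
for n,z in dict(push_plate=.07,keeper=.046,bolt_tip=.046,bolt_knob=.096).items():
    for d in cams.spot_point(n,'wrist')[:3]: print(n,round(d['score'],2),np.round(d['centre']),onz(m,d['centre'],z).round(4))
for n in 'red_lever brass_sleeve brass_ring black_cap screwdriver wrench leak_spray'.split():
    d=cams.spot_point(n,'scene');print(n,np.round(d[0]['centre']) if d else None)
E
```

```text
[0.39488893 0.80697752 0.00519333] [0.60922818 0.03849831 0.20952921]
push_plate 0.83 [244.  91.] [0.4366 0.0207 0.07  ]
push_plate 0.35 [216. 321.] [0.6115 0.0392 0.07  ]
keeper 0.63 [215. 320.] [0.6102 0.0342 0.046 ]
keeper 0.57 [260.  41.] [3.777e-01 1.000e-04 4.600e-02]
bolt_tip 0.75 [244. 322.] [0.6117 0.0096 0.046 ]
bolt_knob 0.79 [171. 320.] [0.6114 0.075  0.096 ]
red_lever [273. 423.]
brass_sleeve [235. 367.]
brass_ring [307. 325.]
black_cap [337. 370.]
screwdriver [188. 381.]
wrench None
leak_spray [409. 220.]
```

View pics/s4.png

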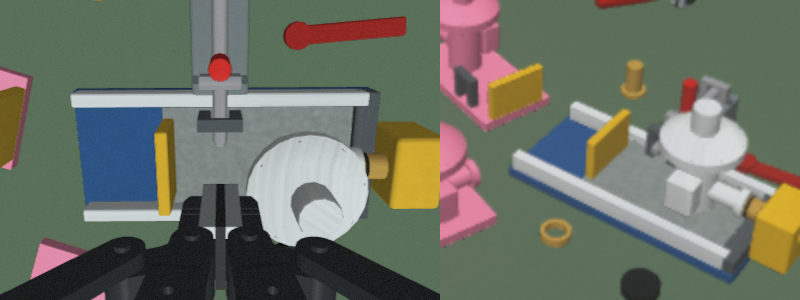

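The bolt tip stands out past the staple (crop (220,138)), at y = 0.0096 against an expected 0.0094. The carriage is against the stop, the bystanders look undisturbed, and the gripper is clear.

```bash
python3 -c "
from h import *
print(order.sign_off())"
```

```text
the job is handed in; nothing more can be done
None
```

The job is done and handed in at about 15 s: the carriage is home through the seal, and the bolt is fully shot through the keeper.

- **Carriage:** I pushed it with the shut fingers on the yellow plate. It met the seal about 10 mm before the end, where the force rose from about 3 N to 11–12 N. It then stopped dead at 22 N of push (about 25 N in all) and did not move further. Plate face plus the 165 mm carriage length matched the stop face I had measured, about 0.726 m. From above, the keeper and bolt tip lined up to within 0.5 mm.
- **Bolt:** I pushed the red knob at about 4 N until it stopped rigidly, pressing up to 14.5 N. Afterwards the tip was at y = 9.6 mm, against 9.4 mm expected for fully shot. It stands visibly out of the keeper's inner face.
- **Let go:** the gripper is clear above the bench and the wrist force is back to about zero.

**Checks that disagreed or were missing:**
- A rough pixel reading taken while I was still pressing put the keeper 2.4 mm off the bolt line. The clear view from above contradicted it.
- In the last check the network did not find the wrench in the scene view. It placed the leak spray at a point that is the wrench's position in the first picture, so I took that as a mislabel.
- I compared the other listed bystanders only roughly. I saw no change in those that were visible, and the arm never went near the wrench or the spray.

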